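Line up a bearing cover with a drift pin and fit its screw

TASK

The cover of the bearing housing hangs on one screw and has swung a little, so its two open holes do not line up with those below. Take the drift pin (red handle) from the wooden stand and push it down through either open hole until its collar rests on the cover, so that it draws the holes into line, and leave it there; only then put the black cap screw in the other open hole until its head rests on the cover. Leave the other things on the bench alone.

Things in the scene. Friction and masses are not known exactly. Their poses are not given: they have to be found in the camera images.
- housing: Fixed blue block 160 (its x) x 150 (y) x 50 mm on a 12 mm foot 150 x 230 mm with a dark screw head at each y end; block top at 62 mm, cover top at 76 mm. Origin: centre of the underside, z up, +x roughly away from the robot. Two vertical holes, 23 mm diameter, 50 mm deep, at x -50, y +50 and -50 mm (robot's side); the cover's pivot screw at x +55, y 0. Place and yaw vary.
- cover (a joint): Turn (rad) of the grey cover, 158 x 148 x 14 mm, about its one fitted screw; 0 = its holes lie over the housing's, positive = anticlockwise from above. Starts at 0.03 to 0.055: holes 3.5 to 6.5 mm off sideways. Turns stiffly (about 3 N at a hole), stays where left, cannot lift. A boss in its middle, 60 mm diameter, is 13 mm high; the fitted screw's head stands 22 mm over the cover.
- left_hole (a point): Point on the axis of the housing's left hole (+y of the housing), at the height of the cover's top face (76 mm above the bench). Does not move with the cover.
- right_hole (a point): The same for the housing's right hole (-y of the housing).
- cover_left_hole (a point): Centre of the cover's left hole, 23 mm diameter, 14 mm deep, at its top face; moves with the cover.
- cover_right_hole (a point): The same for the cover's right hole.
- stand: Fixed block of pale wood, 70 (its x) x 150 (its y) x 70 mm high, with two 24 mm holes through it at y = +40 and -40 mm; origin at the centre of its underside. Pin and screw stand in it, either way round, tips down.
- drift_pin: Loose steel pin, 111 mm, 0.22 kg, collar on the stand. Origin on its axis at the collar's underside, z up to the handle. Above: collar 34 mm diameter, 6 mm thick; red handle 22 mm diameter, from 6 to 51 mm. Below: shank 21.5 mm diameter to -26 mm, then a taper to a 6 mm tip at -60 mm. Put down on a housing hole axis, its tip clears the cover's edge and the taper pushes the cover into line.
- cap_screw: Loose black cap screw, 0.2 kg, standing upright with its head on the stand; smooth fit, not to be turned. Origin on its axis at the underside of the head, z up. Head: round, 30 mm diameter, 20 mm high; shank 20 mm diameter, 52 mm long, its last 5 mm tapered to 15 mm.
- tape_measure: Yellow tape measure, 32 x 84 x 62 mm, a bystander; origin at the centre of its underside.
- oil_bottle: White bottle with a green label, 61 mm wide, 197 mm tall, a bystander; origin at the centre of its underside.
- electrical_tape: Black roll of tape, 62 mm diameter, 19 mm high, lying flat beyond the stand (not the one fixed near the wrenches), a bystander; origin at the centre of its underside.
There are look-alikes about, which are no part of the job. Leave any purple or turquoise look-alike of the drift_pin alone.

How it is judged:
By the outcome, as a careful person would: the job done as asked, in the order asked, and still so for the second after the job is handed in, with the robot touching nothing.
It also fails if it takes over 59 s, if anything falls off the work surface, if the arm or the gripper's body presses on something with over 40 N, if the wrist force passes 120 N, or if a joint passes its speed limit or range.

ROBOT

A 6-joint arm with a two-finger parallel gripper is mounted at the origin on a cart in front of the work surface, level with it; the furniture and walls round the work are solid. World frame = base frame: x ahead of the robot, y to its left, z up, the work surface at z = 0. Lengths are in m, angles in rad, forces in N, time in s.
With the tool pointing down it reaches from about 0.325 to 0.9 m from the base axis. Payload 6.1 kg.
Tool frame: the origin (TCP) lies midway between the tips of the shut fingers; the grasp point (between the pads) lies behind it (tcp_to_grasp is the z of the grasp point in the tool frame, in m); z points along the fingers, y is the line along which they close (so a half turn about z gives the same grasp; the last joint's range is limited). The gripper opens to 85 mm and grips with 20 to 120 N. Pads are 22 mm wide; open, the fingers measure 114 mm over their backs; the gripper's body (76 mm by 85 mm) begins 54 mm behind the grasp point. The pads swing forward as they close: fully open they stand 13 mm farther back than shut.
Start: joints at [1.137, 0.22, 1.526, -0, 1.395, -0.126], TCP at [0.189, 0.596, 0.231] pointing down, gripper open.
Joint ranges: [-2.98, 2.98], [-0.91, 2.08], [0.09, 2.57], [-1.24, 4.39], [0.2, 2.65], [-2.68, 2.68]. Speed limits (rad/s): [2.57, 2.57, 3.01, 3.14, 3.14, 3.14].

INTERFACE

Orientations are given as a rotation vector (axis times angle).
In Python, from station import * gives the robot as it stands.
- The arm moves only by the tool arm_command, never from a script. Its argument "plan" is a list of rows, each a list of 6 numbers: the shift along the tool's x, y, z in cm, then the turn, a rotation vector about the tool's x, y, z in rad. A call has 1 to 12 rows; each row is the pose to reach, as a shift and turn from the pose commanded when the call began, along the tool's axes at that moment; what a row does not reach only later rows make up. A row lasts 1/10 s, in which the tool goes at most 50 mm and 8.59 degrees, less where a joint would pass 70% of its speed; a pose out of reach is approached as far as the arm can. A call with a gripper value outside its range is refused whole. "claw" is the gripper command: -1 is fully open, 1 is shut, values between are in proportion, set as the call begins (left out, the last holds). The fingers move at their own pace and stop on an object; "grip_force" is the grip in N (left out, the last holds). Time passes only in rows, so rows that repeat a pose let the fingers close. It gives the time, the measured TCP pose, the force, the opening and the grip force at its end, in the units of the state.
- get_state(): the state, without advancing time (a new reading comes with each control period).
- camera(name): name is "scene" or "top" or "wrist"; returns a dict with "color" (480x640x3 uint8, blue, green, red), "z_map" (480x640 float32, m along the optical axis (not along the pixel's ray), 0 where there is no reading), "mtx" (3x3 intrinsics, pixels), "rvec" (rotation vector, rad) and "tvec" (3), from world to camera coordinates, as OpenCV has them. Camera axes: x right, y down, z forward; pixel columns grow to the right and rows downward; lengths in m; the calibration is good to about 2 mm. A picture is of the moment at which its call begins.
- job_done(): hands the job in; it is judged then, once.
The state is a dict: "time": time; "joint_positions": joint angles; "joint_vel": joint speeds; "joint_torque": joint torques, N m; "tool_pos": TCP position; "tool_rot": TCP orientation; "contact_force": force on the tool from outside, world axes, zero at the start; "ft_torque": the same for the moment, N m; "opening": finger opening in m; "grip_force": force on a finger pad.
Only numpy, scipy, OpenCV 4.12 (cv2) and the standard library are available. Lean on these libraries where they do the work, as an engineer would, in place of code of your own. Each camera call takes 0.05 s, during which the arm holds its last target. There are 200 camera calls.

## Working session

There is one attempt and no reset: what is moved stays moved. The work goes in short steps, Python scripts to look and compute and a tool call to move; the robot and the scene stay as the last step left them, time stands still between calls to the robot, and variables do not carry over. Pictures are saved under pics/ and viewed, at most 13 in all, crops included, and the job is handed in when it is done.

Besides the shell and the picture viewer there is one more tool, called after "Call:" as name(argument=value, ...) on one line, values as JSON. arm_command: Moves the arm, as the interface text tells. Its arguments: {"type":"object","properties":{"plan":{"type":"array"},"claw":{"type":"number"},"grip_force":{"type":"number"}},"required":["plan"]}

```bash
mkdir -p pics; ls; cat > h.py <<'E'
from station import *
import numpy as np, cv2
from scipy.spatial.transform import Rotation as R
def snap(n):
    c=camera(n); np.savez(f'{n}.npz',**c); return c
def load(n): return dict(np.load(f'{n}.npz'))
def world(c):
    K=c['mtx'];z=c['z_map'];v,u=np.indices(z.shape)
    P=np.stack([(u-K[0,2])/K[0,0]*z,(v-K[1,2])/K[1,1]*z,z],-1)
    M=cv2.Rodrigues(c['rvec'])[0]
    return (P-c['tvec'].ravel())@M
def proj(c,p): return cv2.projectPoints(np.float64(p).reshape(-1,3),c['rvec'],c['tvec'],c['mtx'],None)[0][:,0]
def totool(d):
    s=get_state();return R.from_rotvec(s['tool_rot']).inv().apply(d)
E
python3 - <<'E'
from h import *
for n in('top','scene'):
    c=snap(n);cv2.imwrite(f'pics/{n}1.png',c['color']);print(n,c['mtx'].ravel(),c['rvec'].ravel(),c['tvec'].ravel())
s=get_state();print(s)
import station;print([x for x in dir(station) if not x.startswith('__')])
E
```

```text
pics
top [455.62269654   0.         318.94859102   0.         455.62269654
 235.30670212   0.           0.           1.        ] [ 2.21031094 -2.18342591  0.11180662] [-0.050476    0.5891528   1.09148197]
scene [516.33470802   0.         327.61255307   0.         516.33470802
 245.08909294   0.           0.           1.        ] [ 2.29801529 -0.73695263  0.27884039] [-0.50873165  0.27250275  0.85678475]
{'time': 0.1, 'joint_positions': array([ 1.13689838e+00,  2.21158982e-01,  1.52748585e+00,  1.37566813e-05,
        1.39467627e+00, -1.26084730e-01]), 'joint_vel': array([ 1.00920112e-03, -9.25038634e-04, -2.95561138e-03, -1.09237485e-03,
       -8.22155944e-05,  1.00212358e-03]), 'joint_torque': array([ 1.04724480e-03, -4.98245072e+01, -3.90546262e+01, -2.15617665e-04,
        5.84953290e-03, -2.03948969e-05]), 'tool_pos': array([0.18912489, 0.59514168, 0.2303071 ]), 'tool_rot': array([-4.81533667e-01, -3.10397169e+00,  2.60303518e-03]), 'contact_force': array([-0.08180983,  0.40535596,  0.23011971]), 'ft_torque': array([-0.01477811, -0.01890804, -0.03847934]), 'grip_force': 0.0, 'opening': 0.08548798752541083}
['Unreachable', 'camera', 'get_state', 'job_done', 'tcp_to_grasp']
```

View pics/top1.png

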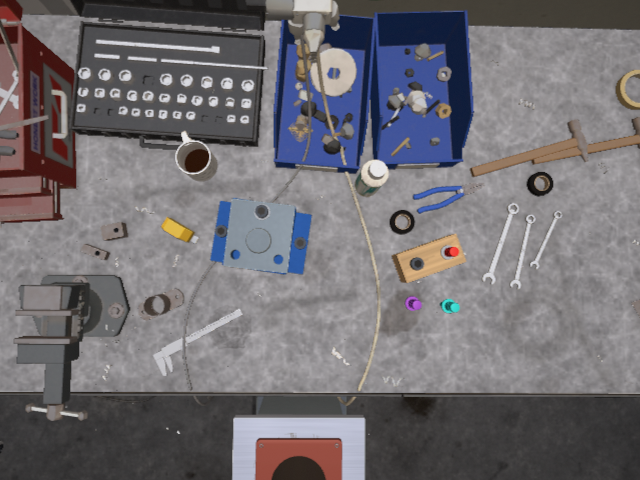

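View pics/scene1.png

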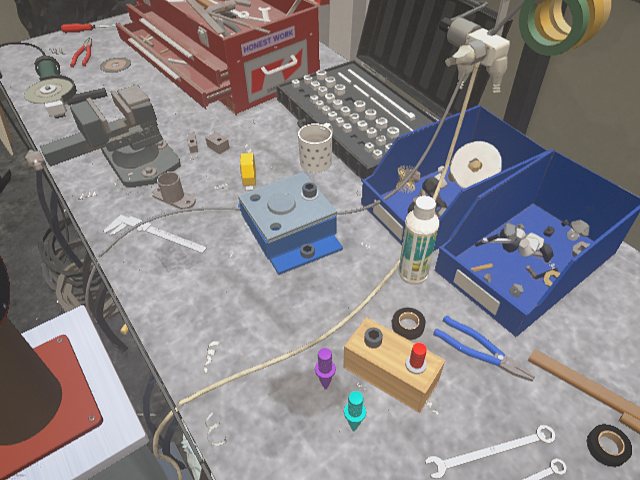

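The top view shows the housing at about (261,236), with open cover holes at (237,254) and (278,259) and the pivot screw at (261,211). The stand is at (430,258).

Drift pin candidates are red at (452,252) in the stand, purple at (413,304) and turquoise at (451,306). The red one fits, since it has a red handle and stands in the wooden stand. The black cap screw is at (417,263). I'll confirm with one crop and measure.

```bash
python3 - <<'E'
from h import *
c=load('top');P=world(c);im=c['color'];s=load('scene')
a=cv2.resize(im[225:325,385:485],None,fx=4,fy=4,interpolation=cv2.INTER_CUBIC)
b=cv2.resize(s['color'][310:410,340:440],None,fx=4,fy=4,interpolation=cv2.INTER_CUBIC)
cv2.imwrite('pics/crop1.png',np.hstack([a,b]))
for n,(u,v) in dict(red=(452,252),scr=(417,263),bossc=(258,240),piv=(261,211),hl=(237,254),hr=(278,259),f1=(221,244),f2=(304,243),tape=(178,230),bottle=(374,172),etape=(402,222),vise=(45,300)).items(): print(n,P[v,u].round(4))
def rect(m,n):
    q=P[m][:,:2].astype(np.float32);r=cv2.minAreaRect(q);print(n,m.sum(),q.mean(0),r)
v,u=np.indices(P.shape[:2])
reg=lambda x0,x1,y0,y1:(u>x0)&(u<x1)&(v>y0)&(v<y1)
z=P[...,2]
rect(reg(385,475,225,290)&(abs(z-.07)<.006),'standtop')
rect(reg(200,320,190,280)&(abs(z-.076)<.004),'cover')
rect(reg(200,320,190,285)&(abs(z-.012)<.004),'foot')
rect(reg(200,320,190,285)&(abs(z-.089)<.004),'boss')
rect(reg(440,465,240,265)&(z>.112),'redtop')
rect(reg(405,430,250,275)&(z>.084)&(z<.1),'scrtop')
hsv=cv2.cvtColor(im,cv2.COLOR_BGR2HSV)
print(P[252,445:460,2].round(3),P[263,408:428,2].round(3))
print(tcp_to_grasp, R.from_rotvec(get_state()['tool_rot']).as_matrix().round(3).tolist())
E
```

```text
red [ 0.5489 -0.3392  0.1209]
scr [ 0.5238 -0.2672  0.0922]
bossc [0.5723 0.0982 0.0866]
piv [0.6374 0.0912 0.1019]
hl [0.5419 0.1563 0.0138]
hr [0.5309 0.0563 0.0104]
f1 [0.566  0.1964 0.0113]
f2 [ 0.5703 -0.007   0.0249]
tape [0.5948 0.2874 0.0633]
bottle [ 0.7111 -0.1522  0.1963]
etape [ 0.6273 -0.2514  0.0041]
vise [0.4376 0.5229 0.1732]
standtop 1609 [ 0.5360349  -0.30251023] ((0.5366547107696533, -0.305011510848999), (0.07098408043384552, 0.15115389227867126), 20.05733299255371)
cover 3428 [0.5847408 0.0984197] ((0.5839751958847046, 0.09851755201816559), (0.14918871223926544, 0.1588016301393509), 84.23149871826172)
foot 1538 [0.57669187 0.09330577] ((0.5863975286483765, 0.10432462394237518), (0.20129616558551788, 0.2955687344074249), 5.186434745788574)
boss 420 [0.5722605  0.09846224] ((0.5927072763442993, 0.09983719885349274), (0.09590137004852295, 0.05283040180802345), 1.296278476715088)
redtop 84 [ 0.55013037 -0.3413258 ] ((0.5504068732261658, -0.3418162167072296), (0.020334331318736076, 0.021831225603818893), 28.266220092773438)
scrtop 130 [ 0.5228684  -0.26731053] ((0.5238674283027649, -0.26739391684532166), (0.02757737785577774, 0.02856927365064621), 0.6414368152618408)
[0.094 0.101 0.108 0.115 0.123 0.124 0.119 0.121 0.122 0.126 0.122 0.12
 0.121 0.118 0.068] [0.069 0.068 0.079 0.09  0.091 0.091 0.092 0.09  0.093 0.092 0.092 0.089
 0.089 0.09  0.089 0.09  0.072 0.068 0.07  0.073]
-0.0187 [[-0.953, 0.303, -0.001], [0.303, 0.953, -0.002], [0.0, -0.002, -1.0]]
```

View pics/crop1.png

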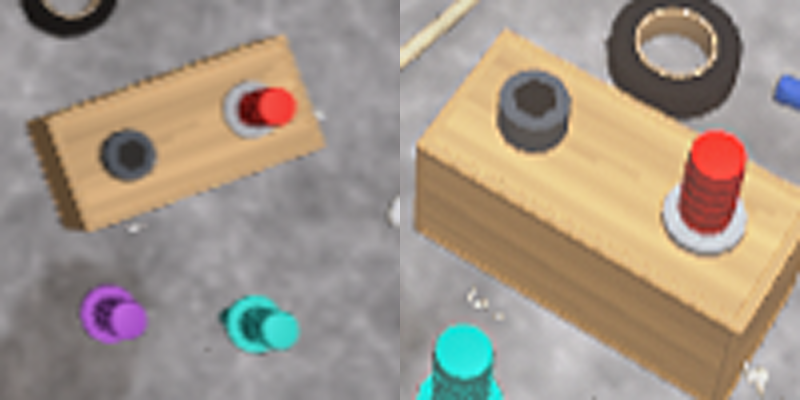

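The crop confirms the red-handled pin at right in the stand and the black cap screw at left. Purple and turquoise stay alone. Next I'll move over the housing for a wrist look.

Call:
arm_command(plan=[[-3,-3,-3,0,0,0.12],[-7,-6.5,-5,0,0,0.26],[-11,-10.5,-7,0,0,0.4],[-15,-14,-9,0,0,0.54],[-19,-17.5,-10,0,0,0.68],[-23,-21,-10,0,0,0.82],[-27,-25,-10,0,0,0.96],[-31,-28.5,-10,0,0,1.1],[-35,-32,-10,0,0,1.24],[-39,-36,-10,0,0,1.37],[-41.8,-38.7,-10,0,0,1.37],[-41.8,-38.7,-10,0,0,1.37]], claw=-1)

```text
time: 1.3
tool_pos: [0.4711, 0.0976, 0.331]
tool_rot: [2.339, 2.098, -0.001]
contact_force: [-0.9, 0.5, 0.4]
opening: 0.0854
grip_force: 0.0
```

```bash
python3 - <<'E'
from h import *
c=snap('wrist');cv2.imwrite('pics/w1.png',c['color']);s=get_state();print(s['time'],s['tool_pos'],R.from_rotvec(s['tool_rot']).as_matrix().round(3).tolist(),s['joint_positions'])
M=cv2.Rodrigues(c['rvec'])[0];print('cam',-M.T@c['tvec'].ravel(),M[2])
P=world(c);z=P[...,2]
for n,h in(('cover',.076),('foot',.012)):
    m=((abs(z-h)<.004)&(c['z_map']>0)&(abs(P[...,0]-.58)<.16)&(abs(P[...,1]-.1)<.16));print(n,m.sum(),cv2.minAreaRect(P[m][:,:2].astype(np.float32)))
E
```

```text
1.35 [0.47317817 0.09319508 0.33064905] [[0.112, 0.994, 0.001], [0.994, -0.111, -0.004], [-0.004, 0.001, -1.0]] [ 0.03363479 -0.17555116  1.7453026  -0.00410268  1.57131293  0.14536452]
cam [0.47851761 0.17089843 0.47244558] [-0.03053392 -0.28831465 -0.95704877]
cover 21177 ((0.6198642253875732, 0.1312604695558548), (0.22367732226848602, 0.22135183215141296), 84.28203582763672)
foot 7027 ((0.5801687240600586, 0.11701908707618713), (0.27312031388282776, 0.3085053265094757), 87.31279754638672)
```

View pics/w1.png

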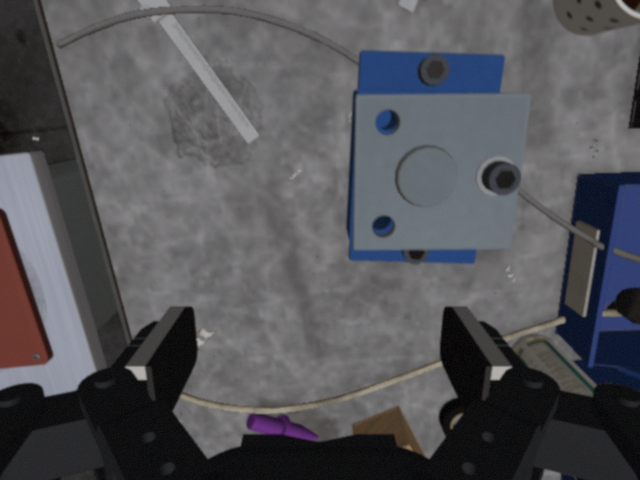

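The wrist view shows the cover holes at (387,122) and (384,226), the pivot screw at (502,178), and the foot with its screw heads at (434,69) and (414,250). The arm is still now, so I'll measure these precisely.

```bash
cat > m.py <<'E'
from h import *
def ray(c,uv,z):
    uv=np.float64(uv).reshape(-1,2);K=c['mtx'];M=cv2.Rodrigues(c['rvec'])[0];o=-M.T@c['tvec'].ravel()
    d=np.c_[(uv-K[:2,2])/[K[0,0],K[1,1]],np.ones(len(uv))]@M
    return o+d*((z-o[2])/d[:,2])[:,None]
E
python3 - <<'E'
from m import *
c=snap('wrist');s=get_state();print(s['tool_pos'],s['joint_vel'].round(3))
im=c['color'];hsv=cv2.cvtColor(im,cv2.COLOR_BGR2HSV)
k=lambda p,z:ray(c,p,z).round(4)
print('cam',k([320,240],0))
big=cv2.resize(im[30:280,330:550],None,fx=2.7,fy=2.4,interpolation=cv2.INTER_CUBIC)
blue=((hsv[...,0]>100)&(hsv[...,0]<125)&(hsv[...,1]>140)).astype(np.uint8)
blue[:, :340]=0;blue[:,540:]=0;blue[280:]=0
def fit(pts,z):
    q=ray(c,pts,z)[:,:2].astype(np.float32);l=cv2.fitLine(q,cv2.DIST_HUBER,0,.001,.001).ravel();return l[:2]*np.sign(l[0] if abs(l[0])>.5 else l[1]),l[2:]
t=[];b=[]
for u in range(375,490):
    r=np.where(blue[:,u])[0]
    if len(r): t.append((u,r[0]-.5))
for u in range(365,465):
    r=np.where(blue[:,u])[0]
    if len(r): b.append((u,r[-1]+.5))
for n,p in(('footL',t),('footR',b)):
    d,p0=fit(p,.012);print(n,d,p0,np.degrees(np.arctan2(d[1],d[0])))
# robot-side foot edge? x extents
grey=((hsv[...,1]<90)&(hsv[...,1]>15)).astype(np.uint8)
# cover hole ellipses: pixels notably different from cover grey
for n,(u,v) in dict(L=(387,122),R=(384,226)).items():
    w=im[v-22:v+22,u-22:u+22].astype(float);ref=np.median(w.reshape(-1,3),0)
    m=(np.abs(w-ref).sum(2)>45).astype(np.uint8)
    nl,lab,st,ce=cv2.connectedComponentsWithStats(m);i=lab[22,22]
    if i==0:i=1+np.argmax(st[1:,4])
    cn=max(cv2.findContours((lab==i).astype(np.uint8),0,1)[0],key=len)
    e=cv2.fitEllipse(cv2.convexHull(cn));cen=np.array(e[0])+[u-22,v-22];print(n,cen,e[1],k(cen,.076), 'expected dia px',23e-3/np.linalg.norm(k(cen,.076)-k(cen+[1,0],.076)))
for n,p,z in(('f1',(434,69),.02),('f2',(414,250),.02),('piv',(506,181),.098)): print(n,k(p,z))
cv2.imwrite('pics/w2.png',big)
E
```

```text
[0.47182417 0.09602916 0.33056055] [ 0.077 -0.022  0.019  0.044  0.025  0.069]
cam [[0.467  0.0155 0.    ]]
footL [ 0.9906087 -0.1367275] [0.5977284  0.21270132] -7.8585243
footR [-0.0206223   0.99978733] [0.5858684  0.00559165] 91.18165
L [383.78859901 114.75259686] (24.986093521118164, 26.790773391723633) [[0.5403 0.1528 0.076 ]] expected dia px 25.399250997214406
R [379.81489944 219.90095043] (22.844003677368164, 24.19791603088379) [[0.5299 0.054  0.076 ]] expected dia px 22.885855374829735
f1 [[0.602  0.1896 0.02  ]]
f2 [[ 0.5734 -0.0021  0.02  ]]
piv [[0.6429 0.0838 0.098 ]]
```

View pics/w2.png

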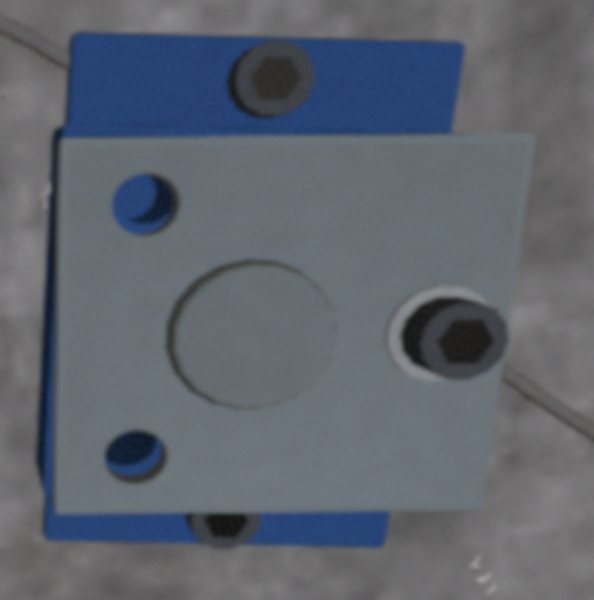

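The crop shows the left hole with the housing crescent offset, the foot corners, and the pivot screw top. I'll cross-check the housing yaw using the lower foot edge, the foot screws and the pivot.

```bash
python3 - <<'E'
from m import *
c=load('wrist');t=load('top')
px=lambda a:np.array(a)/[2.7,2.4]+[330,30]-[.3,.3]
for n,a,b,z in(('footL',(75,33),(463,43),.012),('footR',(45,541),(384,546),.012),('fscr',(226,522),(272,78),.02),('coverL',(60,136),(533,134),.076),('coverR',(55,515),(482,510),.076),('robotedge',(45,541),(75,33),.012)):
    q=ray(c,[px(a),px(b)],z);d=q[1]-q[0];print(n,q[:,:2].round(4).tolist(),np.degrees(np.arctan2(d[1],d[0])).round(2),np.linalg.norm(d).round(4))
print('piv',ray(c,px((464,340)),.098))
im=t['color'];k=None
for n,(u,v) in dict(L=(237,254),R=(278,259)).items():
    w=im[v-9:v+10,u-9:u+10].astype(float);ref=np.median(w.reshape(-1,3),0);wt=np.clip(np.abs(w-ref).sum(2)-40,0,120)
    vv,uu=np.indices(wt.shape);cen=[(wt*uu).sum()/wt.sum()+u-9,(wt*vv).sum()/wt.sum()+v-9];print(n,cen,ray(t,cen,.076))
s=get_state();print(s['tool_pos'],R.from_rotvec(s['tool_rot']).as_matrix().round(4).tolist())
for n,p in dict(pin=(.549,-.342,.121),scr=(.523,-.2674,.09)).items(): print(n,proj(t,p))
E
```

```text
footL [[0.5279, 0.2228], [0.6726, 0.2027]] -7.88 0.1461
footR [[0.496, -0.0026], [0.6423, -0.0217]] -7.43 0.1476
fscr [[0.5729, 0.0014], [0.5987, 0.1964]] 82.46 0.1967
coverL [[0.5135, 0.1804], [0.6695, 0.1637]] -6.12 0.157
coverR [[0.4986, 0.0321], [0.656, 0.0166]] -5.62 0.1581
robotedge [[0.496, -0.0026], [0.5279, 0.2228]] 81.93 0.2276
piv [[0.63879748 0.09307035 0.098     ]]
L [np.float64(234.39885222381636), np.float64(254.0621712099474)] [[0.5397549  0.15290872 0.076     ]]
R [np.float64(277.7130969609262), np.float64(258.87361312108055)] [[0.5298434  0.05296726 0.076     ]]
[0.47182417 0.09602916 0.33056055] [[0.1127, 0.9936, -0.0008], [0.9936, -0.1127, -0.0016], [-0.0017, -0.0006, -1.0]]
pin [[453.25432152 251.9557836 ]]
scr [[416.87031141 263.36602218]]
```

Call:
arm_command(plan=[[-3,1,0,0,0,-0.05],[-7,2,1,0,0,-0.1],[-11,3.3,2,0,0,-0.15],[-15.5,4.6,3,0,0,-0.2],[-20,6,4,0,0,-0.25],[-24.5,7.3,5,0,0,-0.3],[-29,8.6,6,0,0,-0.35],[-33.5,10,7.5,0,0,-0.4],[-37.5,11.2,9,0,0,-0.43],[-40.5,12.1,10.5,0,0,-0.46],[-42.6,12.7,11.5,0,0,-0.46],[-42.6,12.7,11.5,0,0,-0.46]], claw=-0.3)

```text
time: 2.6
tool_pos: [0.5503, -0.3379, 0.2131]
tool_rot: [-1.797, -2.571, 0.0]
contact_force: [-0.2, -0.2, -0.4]
opening: 0.0558
grip_force: 0.0
```

Call:
arm_command(plan=[[0,0,0,0,0,0],[0,0,0,0,0,0],[0,0,0,0,0,0]])

```text
time: 2.9
tool_pos: [0.5518, -0.3358, 0.2173]
tool_rot: [1.794, 2.577, 0.0]
contact_force: [-0.4, -0.3, 0.6]
opening: 0.0553
grip_force: 0.0
```

```bash
python3 - <<'E'
from m import *
c=snap('wrist');cv2.imwrite('pics/w3.png',c['color']);s=get_state();print(s['time'],s['opening'],s['tool_pos'],R.from_rotvec(s['tool_rot']).as_matrix().round(4).tolist(),s['joint_vel'].round(3))
hsv=cv2.cvtColor(c['color'],cv2.COLOR_BGR2HSV)
red=((hsv[...,0]<8)|(hsv[...,0]>172))&(hsv[...,1]>150)&(hsv[...,2]>60)
P=world(c);z=P[...,2]
m=red&(abs(z-.121)<.004)&(abs(P[...,1]+.342)<.05);print('red',m.sum(),P[m].mean(0),cv2.minEnclosingCircle(P[m][:,:2].astype(np.float32)))
m=(abs(z-.09)<.004)&(np.hypot(P[...,0]-.523,P[...,1]+.2674)<.022);print('scr',m.sum(),P[m].mean(0) if m.sum() else '',cv2.minEnclosingCircle(P[m][:,:2].astype(np.float32)))
E
```

```text
2.95 0.05566973974749244 [ 0.55177549 -0.33595013  0.21732296] [[-0.3469, 0.9379, 0.0011], [0.9379, 0.3469, -0.0007], [-0.0011, 0.0008, -1.0]] [-0.006  0.002 -0.    -0.002 -0.003 -0.003]
red 908 [ 0.55075139 -0.342699    0.1197269 ] ((0.5508639216423035, -0.3431161344051361), 0.010731523856520653)
scr 1821 [ 0.52366452 -0.26839441  0.08899611] ((0.5236563682556152, -0.2685728073120117), 0.014946957118809223)
```

View pics/w3.png

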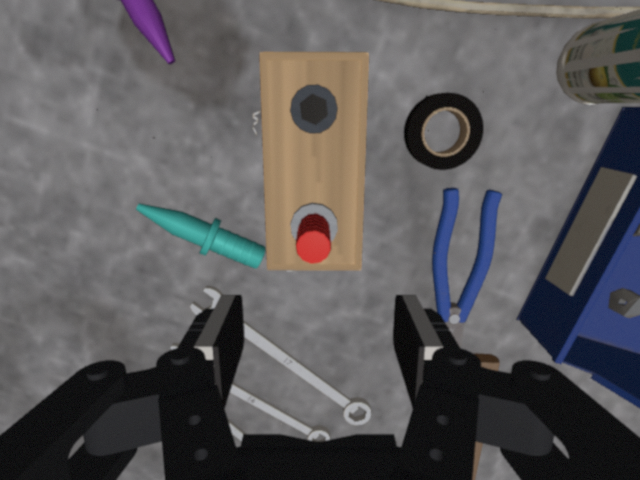

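Red pin at (313,240), cap screw at (314,109), and both look-alikes are clear of the fingers. Descending.

Call:
arm_command(plan=[[-0.5,-0.3,3,0,0,0],[-0.6,-0.3,6,0,0,0],[-0.6,-0.3,9,0,0,0],[-0.6,-0.3,11.5,0,0,0],[-0.6,-0.3,13,0,0,0],[-0.6,-0.3,13.2,0,0,0],[-0.6,-0.3,13.2,0,0,0],[-0.6,-0.3,13.2,0,0,0],[-0.6,-0.3,13.2,0,0,0],[-0.6,-0.3,13.2,0,0,0]])

```text
time: 3.95
tool_pos: [0.5512, -0.3441, 0.0857]
tool_rot: [1.796, 2.575, -0.0]
contact_force: [-0.5, 0.4, 0.1]
opening: 0.0555
grip_force: 0.0
```

Call:
arm_command(plan=[[0.15,0,0,0,0,0],[0.15,0,0,0,0,0],[0.15,0,0,0,0,0],[0.15,0,0,0,0,0],[0.15,0,0,0,0,0],[0.15,0,0,0,0,0],[0.15,0,0,0,0,0],[0.15,0,0,0,0,0]], claw=1, grip_force=80)

```text
time: 4.75
tool_pos: [0.5502, -0.3423, 0.0846]
tool_rot: [1.797, 2.577, 0.0]
contact_force: [-0.5, 1.4, 5.1]
opening: 0.0202
grip_force: 78.0
```

Call:
arm_command(plan=[[0,0,-1.5,0,0,0],[0,0,-4,0,0,0],[0,0,-7,0,0,0],[0,0,-10,0,0,0],[0,0,-13,0,0,0],[0,0,-13,0,0,0],[0,0,-13,0,0,0]])

```text
time: 5.45
tool_pos: [0.5499, -0.3424, 0.2147]
tool_rot: [1.797, 2.576, -0.0]
contact_force: [-0.6, -0.2, -2.2]
opening: 0.0202
grip_force: 79.2
```

```bash
python3 - <<'E'
from m import *
s=get_state();print(s['tool_pos'],s['opening'],s['contact_force'],R.from_rotvec(s['tool_rot']).as_matrix().round(4).tolist(),s['joint_vel'].round(3))
p=s['tool_pos'];print(totool(np.array([.5417,.1563,p[2]])-p))
E
```

```text
[ 0.54986214 -0.342361    0.21466068] 0.020167163871856717 [-0.60128906 -0.23886337 -2.15777024] [[-0.3456, 0.9384, 0.0004], [0.9384, 0.3456, -0.0006], [-0.0007, 0.0001, -1.0]] [-0.001  0.034  0.041  0.002 -0.004  0.001]
[ 4.70750919e-01  1.64690290e-01 -3.13650902e-04]
```

Call:
arm_command(plan=[[2.5,0.9,0,0,0,0.04],[6.5,2.3,0,0,0,0.09],[11,3.9,0,0,0,0.14],[15.5,5.4,0,0,0,0.19],[20,7,0,0,0,0.24],[24.5,8.6,0,0,0,0.29],[29,10.1,0,0,0,0.34],[33.5,11.7,0,0,0,0.39],[38,13.3,0,0,0,0.44],[42,14.7,0,0,0,0.49],[45,15.7,0,0,0,0.49],[47.1,16.5,0,0,0,0.49]])

```text
time: 6.65
tool_pos: [0.5398, 0.1589, 0.2115]
tool_rot: [-2.364, -2.065, 0.006]
contact_force: [-0.0, -0.6, -1.6]
opening: 0.0203
grip_force: 79.3
```

Call:
arm_command(plan=[[0,0,0,0,0,0],[0,0,0,0,0,0],[0,0,0,0,0,0],[0,0,0,0,0,0]])

```text
time: 7.05
tool_pos: [0.5418, 0.1556, 0.2137]
tool_rot: [-2.37, -2.062, 0.002]
contact_force: [-0.0, -0.5, -1.6]
opening: 0.0205
grip_force: 79.2
```

```bash
python3 - <<'E'
from m import *
c=snap('wrist');t=snap('top')
s=get_state();p=s['tool_pos'];print(s['time'],p,R.from_rotvec(s['tool_rot']).as_matrix().round(4).tolist(),s['joint_vel'].round(3))
print(totool(np.array([.5417,.1563,p[2]])-p))
a=cv2.resize(c['color'][100:420,180:500],(560,560))
pp=proj(t,p).astype(int)[0];b=cv2.resize(t['color'][pp[1]-35:pp[1]+65,pp[0]-10:pp[0]+33],(240,560))
cv2.imwrite('pics/w4.png',np.hstack([a,b]))
P=world(c)
# hole left? look at pin axis: handle/collar seen in wrist cam
for n,q in dict(tip=p-[0,0,.0746],org=p-[0,0,.0146],holeL=(.5417,.1563,.076),holeR=(.5283,.0573,.076)).items(): print(n,proj(c,q),proj(t,q))
E
```

```text
7.15 [0.54203789 0.15578759 0.21412497] [[0.1381, 0.9904, -0.0003], [0.9904, -0.1381, -0.0002], [-0.0002, -0.0003, -1.0]] [ 0.004 -0.002 -0.004  0.     0.001  0.003]
[ 4.60856529e-04 -4.05396898e-04  1.78850324e-08]
tip [[319.26352165 248.35206025]] [[228.4992158  252.03575376]]
org [[319.62156303 295.79947338]] [[223.50199903 250.94251041]]
holeL [[318.45412462 218.06101128]] [[232.94375841 253.20139689]]
holeR [[318.89903183 345.1726912 ]] [[275.8231639  259.51974657]]
```

View pics/w4.png

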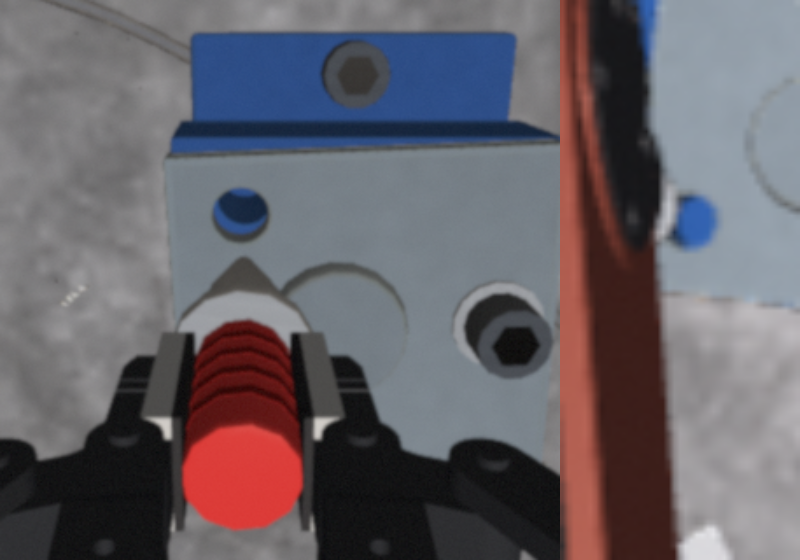

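Tip at about (319,247), matching the prediction, with the cover hole at (318,223), so the pin is on the housing hole axis. Descending in stages.

Call:
arm_command(plan=[[0.05,-0.04,2,0,0,0],[0.05,-0.04,4,0,0,0],[0.05,-0.04,5.5,0,0,0],[0.05,-0.04,6.5,0,0,0],[0.05,-0.04,7,0,0,0],[0.05,-0.04,7.5,0,0,0],[0.05,-0.04,7.5,0,0,0],[0.05,-0.04,7.5,0,0,0]])

```text
time: 7.95
tool_pos: [0.5421, 0.1574, 0.1399]
tool_rot: [2.368, 2.064, 0.001]
contact_force: [-0.2, -0.8, -1.9]
opening: 0.0199
grip_force: 79.3
```

Call:
arm_command(plan=[[0,0,0.5,0,0,0],[0,0,1,0,0,0],[0,0,1.4,0,0,0],[0,0,1.8,0,0,0],[0,0,2.2,0,0,0],[0,0,2.6,0,0,0],[0,0,3,0,0,0],[0,0,3,0,0,0]])

```text
time: 8.75
tool_pos: [0.5415, 0.1571, 0.1084]
tool_rot: [-2.368, -2.064, 0.001]
contact_force: [0.8, -3.7, -4.1]
opening: 0.0201
grip_force: 79.4
```

Call:
arm_command(plan=[[0,0,0.3,0,0,0],[0,0,0.6,0,0,0],[0,0,0.9,0,0,0],[0,0,1.2,0,0,0],[0,0,1.4,0,0,0],[0,0,1.6,0,0,0],[0,0,1.6,0,0,0]])

```text
time: 9.45
tool_pos: [0.542, 0.1575, 0.0932]
tool_rot: [2.368, 2.064, 0.001]
contact_force: [2.5, -0.3, -2.5]
opening: 0.0203
grip_force: 79.3
```

Call:
arm_command(plan=[[0,0,0.1,0,0,0],[0,0,0.2,0,0,0],[0,0,0.3,0,0,0],[0,0,0.35,0,0,0],[0,0,0.35,0,0,0]])

```text
time: 9.95
tool_pos: [0.5421, 0.1575, 0.0906]
tool_rot: [2.368, 2.064, 0.001]
contact_force: [-0.2, -0.8, 6.0]
opening: 0.0197
grip_force: 80.2
```

Call:
arm_command(plan=[[0,0,0,0,0,0],[0,0,0,0,0,0],[0,0,0,0,0,0],[0,0,0,0,0,0],[0,0,-0.5,0,0,0],[0,0,-2,0,0,0],[0,0,-5,0,0,0],[0,0,-9,0,0,0],[0,0,-12,0,0,0],[0,0,-12,0,0,0],[0,0,-12,0,0,0]], claw=-0.3)

```text
time: 11.05
tool_pos: [0.5425, 0.1575, 0.212]
tool_rot: [2.367, 2.063, 0.005]
contact_force: [-1.0, -0.4, -0.5]
opening: 0.0554
grip_force: 0.0
```

```bash
python3 - <<'E'
from m import *
c=snap('wrist');s=get_state();p=s['tool_pos'];print(s['time'],s['opening'],p,R.from_rotvec(s['tool_rot']).as_matrix().round(4).tolist())
cv2.imwrite('pics/w5.png',c['color'][60:,100:540])
P=world(c);hsv=cv2.cvtColor(c['color'],cv2.COLOR_BGR2HSV);red=((hsv[...,0]<8)|(hsv[...,0]>172))&(hsv[...,1]>150)
m=red&(P[...,2]>.121)&(P[...,2]<.132);print('red',m.sum(),P[m].mean(0),np.median(P[m][:,2]))
print('holeR px',proj(c,(.5283,.0573,.076)))
print('to screw',totool(np.array([.5236,-.2682,p[2]])-p))
E
```

```text
11.1 0.0557091877942202 [0.54157392 0.15735841 0.21031257] [[0.1365, 0.9906, 0.0006], [0.9906, -0.1365, 0.0001], [0.0002, 0.0006, -1.0]]
red 1015 [0.54182936 0.1567162  0.12558069] 0.1257199731704851
holeR px [[317.35041129 349.0094589 ]]
to screw [-4.24026665e-01  4.03039438e-02 -6.30470220e-05]
```

View pics/w5.png

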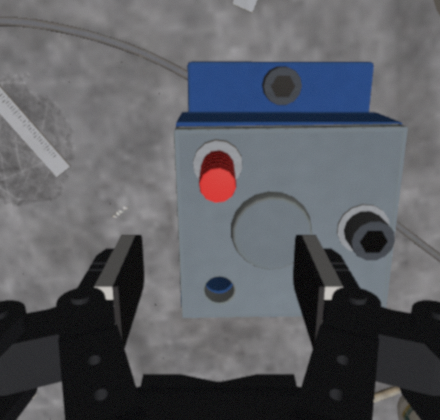

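Pin seated, with its red top at (317,243) in the full frame, and the right hole at (320,350) where predicted. Now the cap screw.

Call:
arm_command(plan=[[-2.5,0.2,0,0,0,-0.04],[-6.5,0.6,0,0,0,-0.09],[-11,1,0,0,0,-0.14],[-15.5,1.5,0,0,0,-0.2],[-20,1.9,0,0,0,-0.26],[-24.5,2.3,0,0,0,-0.32],[-29,2.8,0,0,0,-0.38],[-33.5,3.2,0,0,0,-0.43],[-37.5,3.6,0,0,0,-0.47],[-40.5,3.9,0,0,0,-0.49],[-42.4,4,1,0,0,-0.49],[-42.4,4,3,0,0,-0.49]])

```text
time: 12.3
tool_pos: [0.5233, -0.2708, 0.1794]
tool_rot: [1.8, 2.573, -0.001]
contact_force: [0.7, -0.4, 0.6]
opening: 0.0555
grip_force: 0.0
```

Call:
arm_command(plan=[[0,0,1,0,0,0],[0,0,1,0,0,0],[0,0,1,0,0,0],[0,0,1,0,0,0]])

```text
time: 12.7
tool_pos: [0.524, -0.2677, 0.1706]
tool_rot: [1.795, 2.577, 0.0]
contact_force: [0.3, -0.1, 0.1]
opening: 0.0555
grip_force: 0.0
```

```bash
python3 - <<'E'
from m import *
s=get_state();p=s['tool_pos'];print(s['time'],p,s['opening'],s['joint_vel'].round(3),R.from_rotvec(s['tool_rot']).as_matrix().round(3).tolist());print(totool(np.array([.5236,-.2682,.074])-p))
E
```

```text
12.7 [ 0.52399325 -0.26774709  0.17064676] 0.0555413744464024 [-0.001 -0.007 -0.007  0.    -0.001 -0.001] [[-0.347, 0.938, 0.001], [0.938, 0.347, -0.001], [-0.001, 0.001, -1.0]]
[-0.00019739 -0.00059723  0.09664657]
```

Call:
arm_command(plan=[[0,-0.05,3,0,0,0],[0,-0.05,6,0,0,0],[0,-0.05,8,0,0,0],[0,-0.05,9,0,0,0],[0,-0.05,9.6,0,0,0],[0,-0.05,9.8,0,0,0],[0,-0.05,9.8,0,0,0],[0,-0.05,9.8,0,0,0],[0,-0.05,9.8,0,0,0]])

```text
time: 13.6
tool_pos: [0.5235, -0.2687, 0.0728]
tool_rot: [1.796, 2.576, 0.0]
contact_force: [-0.9, -1.3, 0.9]
opening: 0.0556
grip_force: 0.0
```

Call:
arm_command(plan=[[0,0,0,0,0,0],[0,0,0,0,0,0],[0,0,0,0,0,0],[0,0,0,0,0,0],[0,0,0,0,0,0],[0,0,0,0,0,0]], claw=1, grip_force=80)

```text
time: 14.2
tool_pos: [0.5233, -0.2686, 0.0727]
tool_rot: [1.796, 2.576, -0.0]
contact_force: [-1.4, 0.2, 5.7]
opening: 0.0271
grip_force: 78.5
```

Call:
arm_command(plan=[[0,0,-1,0,0,0],[0,0,-3,0,0,0],[0,0,-6,0,0,0],[0,0,-9,0,0,0],[0,0,-12,0,0,0],[0,0,-12,0,0,0],[0,0,-12,0,0,0],[0,0,-12,0,0,0]])

```text
time: 15.0
tool_pos: [0.5218, -0.2676, 0.1897]
tool_rot: [-1.795, -2.574, 0.0]
contact_force: [-0.6, 0.1, -2.7]
opening: 0.0273
grip_force: 79.9
```

```bash
python3 - <<'E'
from m import *
c=snap('wrist');s=get_state();p=s['tool_pos'];print(s['time'],p,s['opening'],s['contact_force'],s['ft_torque'])
cv2.imwrite('pics/w6.png',c['color'][150:450,170:470])
print('expect tip px',proj(c,p-[0,0,.0027+.052])-[170,150],'head top',proj(c,p+[0,0,.0173])-[170,150])
print(totool(np.array([.5283,.0580,p[2]])-p))
E
```

```text
15.05 [ 0.5216728  -0.26751365  0.18942421] 0.02696252725269534 [-0.33019206 -0.36396599 -2.68298124] [-0.01495193  0.05580904 -0.024784  ]
expect tip px [[149.03046562 111.59581086]] head top [[149.28683231 186.49650259]]
[0.30315814 0.11873363 0.00072582]
```

View pics/w6.png

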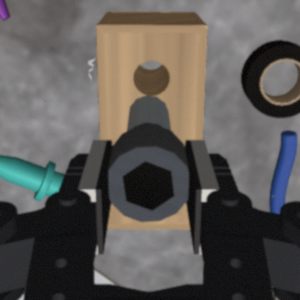

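The screw is held upright, with its head at (317,333) in the full frame and its shank below. Moving to the right hole.

Call:
arm_command(plan=[[2.5,1,0,0,0,0.05],[6,2.4,0,0,0,0.12],[10,3.9,0,0,0,0.19],[14,5.5,0,0,0,0.26],[18,7.1,0,0,0,0.33],[22,8.6,0,0,0,0.4],[26,10.2,0,0,0,0.46],[29,11.4,0,0,0,0.49],[30.3,11.9,0,0,0,0.49],[30.3,11.9,0,0,0,0.49],[30.3,11.9,0,0,0,0.49],[30.3,11.9,0,0,0,0.49]])

```text
time: 16.25
tool_pos: [0.5296, 0.0559, 0.1913]
tool_rot: [-2.369, -2.063, 0.002]
contact_force: [-0.3, -0.1, -0.9]
opening: 0.0271
grip_force: 79.9
```

Call:
arm_command(plan=[[0,0,0,0,0,0],[0,0,0,0,0,0],[0,0,0,0,0,0]])

```text
time: 16.55
tool_pos: [0.5299, 0.0565, 0.1918]
tool_rot: [2.369, 2.063, -0.0]
contact_force: [0.3, -0.4, -1.4]
opening: 0.0275
grip_force: 79.9
```

```bash
python3 - <<'E'
from m import *
c=snap('wrist');s=get_state();p=s['tool_pos'];print(s['time'],p,s['contact_force'],R.from_rotvec(s['tool_rot']).as_matrix().round(3).tolist(),s['joint_vel'].round(3))
print(totool(np.array([.5284,.0579,p[2]])-p))
cv2.imwrite('pics/w7.png',cv2.resize(c['color'][120:420,170:470],(600,600)))
print('tip',(proj(c,p-[0,0,.0547])-[170,120])*2,'hole',(proj(c,(.5284,.0579,.076))-[170,120])*2)
E
```

```text
16.6 [0.52987112 0.05664028 0.19185645] [ 0.82916913 -0.1262075  -2.15057222] [[0.137, 0.991, 0.0], [0.991, -0.137, -0.0], [-0.0, 0.0, -1.0]] [ 0.005 -0.    -0.001  0.002 -0.    -0.001]
[ 1.04576648e-03 -1.63017224e-03 -1.70308049e-07]
tip [[297.50545703 282.07000884]] hole [[291.97307062 211.94718418]]
```

View pics/w7.png

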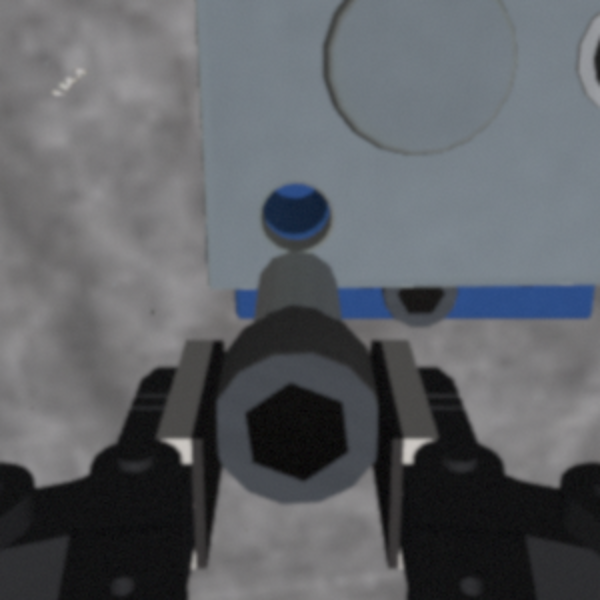

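Hole at (297,215) and shank tip at (298,265) in the crop, so they nearly line up. I'll split the small difference and descend gently.

Call:
arm_command(plan=[[0.07,-0.07,2,0,0,0],[0.07,-0.07,4,0,0,0],[0.07,-0.07,5,0,0,0],[0.07,-0.07,5.5,0,0,0],[0.07,-0.07,5.8,0,0,0],[0.07,-0.07,6.1,0,0,0],[0.07,-0.07,6.3,0,0,0],[0.07,-0.07,6.5,0,0,0],[0.07,-0.07,6.6,0,0,0],[0.07,-0.07,6.6,0,0,0]])

```text
time: 17.6
tool_pos: [0.5293, 0.0578, 0.1259]
tool_rot: [2.368, 2.064, 0.0]
contact_force: [0.9, -0.7, -2.4]
opening: 0.0268
grip_force: 79.9
```

Tip is in the cover with no contact. Continuing.

Call:
arm_command(plan=[[0,0,0.3,0,0,0],[0,0,0.6,0,0,0],[0,0,0.9,0,0,0],[0,0,1.2,0,0,0],[0,0,1.5,0,0,0],[0,0,1.8,0,0,0],[0,0,1.8,0,0,0]])

```text
time: 18.3
tool_pos: [0.529, 0.0578, 0.1072]
tool_rot: [-2.368, -2.064, 0.001]
contact_force: [0.8, -2.6, -3.8]
opening: 0.027
grip_force: 79.8
```

Call:
arm_command(plan=[[0,0,0.4,0,0,0],[0,0,0.8,0,0,0],[0,0,1.2,0,0,0],[0,0,1.6,0,0,0],[0,0,2,0,0,0],[0,0,2.3,0,0,0],[0,0,2.5,0,0,0],[0,0,2.5,0,0,0]])

```text
time: 19.1
tool_pos: [0.5291, 0.0579, 0.0823]
tool_rot: [-2.368, -2.064, 0.0]
contact_force: [0.9, -2.6, -3.5]
opening: 0.0269
grip_force: 79.9
```

Call:
arm_command(plan=[[0,0,0.1,0,0,0],[0,0,0.2,0,0,0],[0,0,0.3,0,0,0],[0,0,0.36,0,0,0],[0,0,0.4,0,0,0],[0,0,0.4,0,0,0]])

```text
time: 19.7
tool_pos: [0.5292, 0.0579, 0.0788]
tool_rot: [2.368, 2.064, 0.0]
contact_force: [0.0, -3.9, -1.9]
opening: 0.0274
grip_force: 80.0
```

Call:
arm_command(plan=[[0,0,0.05,0,0,0],[0,0,0.08,0,0,0],[0,0,0.1,0,0,0]])

```text
time: 20.0
tool_pos: [0.5293, 0.0579, 0.0786]
tool_rot: [2.368, 2.064, -0.0]
contact_force: [-4.0, -3.6, 8.0]
opening: 0.0273
grip_force: 80.7
```

Seated, with force rising to +8 N. Releasing and retreating straight up.

Call:
arm_command(plan=[[0,0,0,0,0,0],[0,0,0,0,0,0],[0,0,0,0,0,0],[0,0,0,0,0,0],[0,0,-0.5,0,0,0],[0,0,-2,0,0,0],[0,0,-5,0,0,0],[0,0,-9,0,0,0],[-4,0,-12,0,0,0],[-8,0,-12,0,0,0],[-8,0,-12,0,0,0],[-8,0,-12,0,0,0]], claw=-0.3)

```text
time: 21.2
tool_pos: [0.5185, -0.022, 0.199]
tool_rot: [2.37, 2.061, 0.002]
contact_force: [-0.3, 0.0, -0.1]
opening: 0.0557
grip_force: 0.0
```

```bash
python3 - <<'E'
from m import *
c=snap('wrist');s=get_state();print(s['time'],s['tool_pos'],s['contact_force'])
cv2.imwrite('pics/w8.png',c['color'])
P=world(c);z=P[...,2]
for n,(x,y) in dict(scr=(.529,.058),pin=(.542,.157)).items():
    for h in(.096,.127):
        m=(abs(z-h)<.005)&(np.hypot(P[...,0]-x,P[...,1]-y)<.02)
        if m.sum(): print(n,h,m.sum(),P[m].mean(0),np.median(P[m][:,2]))
E
```

```text
21.25 [ 0.51830127 -0.02121482  0.19843015] [-0.0800977   0.61231661 -0.90854702]
scr 0.096 2262 [0.52908974 0.0575015  0.09496979] 0.09496134480833435
```

View pics/w8.png

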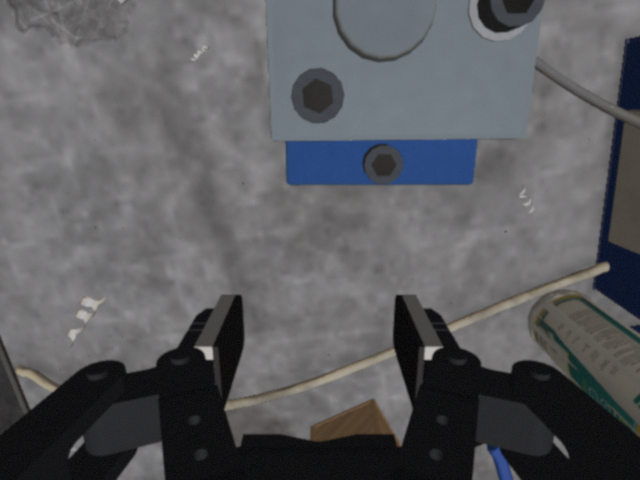

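The screw head at (318,95) is flat on the cover, with its top at 95 mm. One check of the pin by scene/top depth, then I'll hand in.

```bash
python3 - <<'E'
from m import *
ok=False
for n in('top','scene'):
    c=snap(n);P=world(c);z=P[...,2];hsv=cv2.cvtColor(c['color'],cv2.COLOR_BGR2HSV)
    m=((hsv[...,0]<8)|(hsv[...,0]>172))&(hsv[...,1]>150)&(np.hypot(P[...,0]-.542,P[...,1]-.157)<.03)&(z>.08)&(z<.2)
    if m.sum()>5: t=np.percentile(P[m][:,2],95);print(n,m.sum(),P[m].mean(0),t);ok|=abs(t-.127)<.006
print(ok)
if ok: print(job_done())
E
```

```text
top 86 [0.54129894 0.15348367 0.12352169] 0.12993683736913028
scene 24 [0.54760604 0.14975327 0.11789332] 0.1265110055148414
True
the job is handed in; nothing more can be done
None
```

The drift pin is seated in the left hole with its collar on the cover. The cap screw went into the right hole after it, with its head on the cover, and the job was handed in at about 21 s. The verdict was not returned.

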